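Zero and set the leather splitter's depth dial by clicks, then lock it

TASK

Set the leather splitting machine to the sixth click: gently turn the black dial on top anticlockwise (seen from above) until you feel its end stop, without forcing it, then turn it back clockwise by exactly six clicks. Then gently push the red locking slide fully home towards the dial, and leave the other things on the bench where they are.

Things in the scene. Friction and masses are not known exactly. Their poses are not given: they have to be found in the camera images.
- splitter: Leather splitting machine, fixed to the bench: steel foot plate 170 x 310 mm, green cheeks, green top beam 72 mm (x) by 272 mm (y, from -106 to +166 mm), its flat top 125 mm above the bench. Origin on the bench under the dial's axis; z up, y along the beam from the dial towards the locking slide. A crank sticks out at the -y end, below the beam's top.
- dial_grip (a point): Fixed point on the dial's vertical axis, 149 mm above the bench, 24 mm over the beam top; does not turn. Dial: black round fluted rubber knob, 39 mm diameter, 2 to 36 mm above the beam top, unmarked. A click every 20 degrees: 0.2 N m to leave a rest, then it drops into the next and stays there. Starts 2 to 5 clicks clockwise of its anticlockwise stop, rarely hanging between two; 10 clicks in all.
- gap (a joint): Blade height in m, driven by the dial: 0 at rest at the anticlockwise stop, +0.0001 per click clockwise; the reading is too coarse to tell clicks apart. The stop lies at a rest and is springy: about 0.35 N m to start past it, 0.45 at 0.12 rad; let go, the dial springs back to that rest. Forcing it more than 0.15 rad past the stop damages it.
- lock (a joint): Travel of the locking slide in m: 0 open (at the start), 0.014 fully home. Moves straight towards the dial (machine's -y) with about 3 N and stays where left. Its hidden pin enters between the dial's teeth: it goes home only with the dial resting in a click, and the dial then cannot turn. Do not push it with more than 30 N.
- lock_tab (a point): Top centre of the red tab of the locking slide, moves with it: tab 22 mm (machine x) by 12 mm (machine y), 2 to 28 mm above the beam top, so this point is 153 mm above the bench; 103 mm from the dial axis when open, 89 mm when home. The beam reaches 63 mm beyond it.
- spool: Wooden spool standing on the bench behind the machine, 42 mm in diameter, 52 mm tall; origin at the centre of its underside. Leave alone.
- awl: Awl with a dark wooden handle lying on the bench beside the machine's crank end, about 130 mm long. Leave alone.
- wax_jar: Amber jar with a brass cap standing on the bench, 48 mm in diameter, 45 mm tall; origin at the centre of its underside. Leave alone.
- weight: Brass bar weight 50 x 90 x 28 mm lying behind the machine; origin at the centre of its underside. Leave alone.

How it is judged:
By the outcome, as a careful person would: the job done as asked, in the order asked, and still so for the second after the job is handed in, with the robot touching nothing.
It also fails if it takes over 67 s, if anything falls off the work surface, if the arm or the gripper's body presses on something with over 40 N, if the wrist force passes 120 N, or if a joint passes its speed limit or range.

ROBOT

A 7-joint arm with a two-finger parallel gripper is mounted at the origin on the work surface. World frame = base frame: x ahead of the robot, y to its left, z up, the work surface at z = 0. Lengths are in m, angles in rad, forces in N, time in s.
With the tool pointing down it reaches from about 0.4 to 0.85 m from the base axis. Payload 10.4 kg.
Tool frame: the origin (TCP) lies midway between the tips of the shut fingers; the grasp point (between the pads) lies 19 mm behind it; z points along the fingers, y is the line along which they close (so a half turn about z gives the same grasp; the last joint's range is limited). The gripper opens to 85 mm and grips with 20 to 120 N. Pads are 22 mm wide; open, the fingers measure 114 mm over their backs; the gripper's body (76 mm by 85 mm) begins 54 mm behind the grasp point. The pads swing forward as they close: fully open they stand 13 mm farther back than shut.
Start: joints at [1.284, 0.332, -0.065, 1.46, 0.022, 1.35, -0.088], TCP at [0.163, -0.603, 0.231] pointing down, gripper open.
Joint ranges: [-2.6, 2.6], [-0.5, 2.12], [-1.47, 1.34], [0.16, 2.42], [-1.27, 4.41], [0.06, 2.06], [-2.6, 2.6]. Speed limits (rad/s): [2.22, 2.22, 2.79, 2.79, 3.14, 3.14, 3.14].

INTERFACE

Orientations are given as a unit quaternion [x, y, z, w].
In Python, from workcell import get_obs, camera, camera_params, hand_in gives the robot as it stands.
- The arm moves only by the tool carry_out, never from a script. Its argument "commands" is a list that holds one entry, the list of rows, each a list of 6 numbers: the shift along the tool's x, y, z in units of 40 mm (1.0 is 40 mm), then the turn, a rotation vector about the tool's x, y, z in units of 6 degrees (1.0 is 6 degrees). In form: [[[x, y, z, ax, ay, az], ...]]. A call has 1 to 20 rows; each row shifts and turns the commanded pose from where the row before left it, along the tool's axes as they then stand; what a row does not reach is not made up. A row lasts 1/12 s, in which the tool goes at most 41.7 mm and 7.16 degrees, less where a joint would pass 70% of its speed; a pose out of reach is approached as far as the arm can. A call is refused whole if a number of a shift passes 1 or a number of a turn 1, either way. A call with a gripper value outside its range is refused whole. "hand" is the closure, from -1 (fully open) to 1 (shut), set as the call begins (left out, the last holds). The fingers move at their own pace and stop on an object; "force" is the grip in N (left out, the last holds). Time passes only in rows, so rows that do not move let the fingers close. It gives the time, the measured TCP pose, the force, the opening and the grip force at its end, in the units of the state.
- get_obs(): the state, without advancing time (a new reading comes with each control period).
- camera(name): name is "scene" or "top" or "wrist"; returns the picture (384x512x3 uint8, red, green, blue); there is no depth.
- camera_params(name): a dict with "mtx" (3x3 intrinsics, pixels), "R" (3x3) and "t" (3): a world point X has camera coordinates R X + t. Camera axes: x right, y down, z forward; pixel columns grow to the right and rows downward; lengths in m; the calibration is good to about 2 mm. A picture is of the moment at which its call begins: read the wrist's pose just before it. camera_params takes no time and is no camera call; for the wrist camera it gives the pose at the moment of the call.
- hand_in(): hands the job in; it is judged then, once.
The state is a dict: "clock": time; "joint_pos": joint angles; "joint_velocities": joint speeds; "tau": joint torques, N m; "position": TCP position; "ee_rot": TCP orientation; "ft_force": force on the tool from outside, world axes, zero at the start; "torque": the same for the moment, N m; "grip_width": opening from 0.0 (shut) to 1.0 (fully open); "grasp_force": force on a finger pad.
Only numpy, scipy, OpenCV 4.12 (cv2) and the standard library are available. Lean on these libraries where they do the work, as an engineer would, in place of code of your own. Each camera call takes 0.05 s, during which the arm holds its last target. There are 200 camera calls.

## Working session

There is one attempt and no reset: what is moved stays moved. The work goes in short steps, Python scripts to look and compute and a tool call to move; the robot and the scene stay as the last step left them, time stands still between calls to the robot, and variables do not carry over. Pictures are saved under pics/ and viewed, at most 10 in all, crops included, and the job is handed in when it is done.

Besides the shell and the picture viewer there is one more tool, called as a command line: name --argument value ..., lists and objects as JSON in quotes. carry_out: Moves the arm, as the interface text tells. Its arguments: {"type":"object","properties":{"commands":{"type":"array"},"hand":{"type":"number"},"force":{"type":"number"}},"required":["commands"]}

```bash
mkdir -p pics; ls
python3 - <<'E'
from workcell import *
import cv2,numpy as np
o=get_obs();print(o)
a=camera("scene");b=camera("top")
for n,i in(("scene",a),("top",b)):
    cv2.imwrite(f"pics/{n}0.png",i[:,:,::-1]); p=camera_params(n);print(n,p)
cv2.imwrite("pics/both.png",cv2.resize(np.vstack([a,b]),(450,600))[:,:,::-1])
E
```

```text
pics
{'clock': 0.0, 'joint_pos': array([ 1.28441557,  0.33293281, -0.06468462,  1.46096817,  0.02160442,
        1.34991266, -0.08850733]), 'joint_velocities': array([ 0.00143683, -0.00265803, -0.00115875, -0.00038915,  0.00105919,
       -0.00184677,  0.00013998]), 'tau': array([ 7.47262166e-04, -6.25449371e+01,  4.97906038e-02, -3.91602767e+01,
        1.62811921e-02,  9.94083763e-03,  2.07415576e-05]), 'position': array([ 0.16283837, -0.60300644,  0.23046503]), 'ee_rot': array([ 9.91314733e-01,  1.31508628e-01, -1.39988204e-04, -7.49737334e-04]), 'ft_force': array([0.24400677, 0.32955408, 0.08342162]), 'torque': array([-0.0440976 , -0.00429736, -0.05510471]), 'grasp_force': 0.0, 'grip_width': 1.0034462609588646}
scene {'mtx': array([[463.30909753,   0.        , 260.78022283],
       [  0.        , 463.30909753, 187.26052014],
       [  0.        ,   0.        ,   1.        ]]), 'R': array([[-0.61687738,  0.78697317, -0.01164156],
       [ 0.46833773,  0.35514369, -0.80903197],
       [-0.63255203, -0.5045257 , -0.58764934]]), 't': array([ 0.37214202, -0.20146839,  1.63489945])}
top {'mtx': array([[388.58958456,   0.        , 249.02118208],
       [  0.        , 388.58958456, 183.89488023],
       [  0.        ,   0.        ,   1.        ]]), 'R': array([[-5.95495060e-04, -9.99817279e-01,  1.91064008e-02],
       [-9.87079442e-01, -2.47373589e-03, -1.60212530e-01],
       [ 1.60230520e-01, -1.89549412e-02, -9.86897609e-01]]), 't': array([3.76456461e-05, 6.31897378e-01, 9.92738538e-01])}
```

View pics/top0.png

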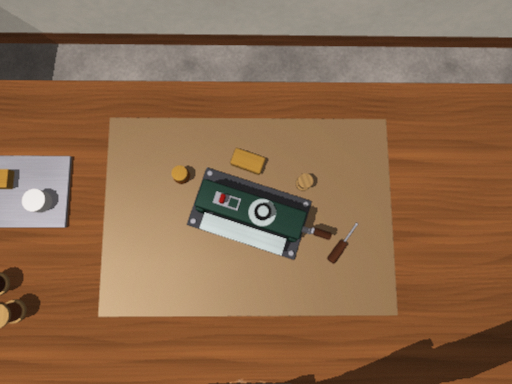

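View pics/scene0.png

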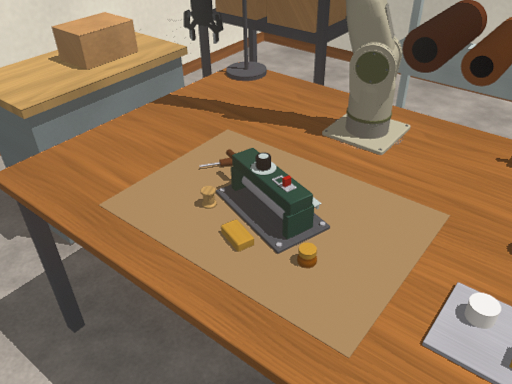

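The top view shows the black dial near (263,211) in a white ring and the red tab near (222,198). In the scene view they are near (263,160) and (287,181). Next I measure both.

```bash
cat > h.py <<'E'
import numpy as np,cv2
from workcell import *
def ray(p,uv):
    d=p["R"].T@np.linalg.solve(p["mtx"],[uv[0],uv[1],1.]);return -p["R"].T@p["t"],d
def onz(p,uv,z):
    c,d=ray(p,uv);return c+d*(z-c[2])/d[2]
def proj(p,X):
    q=p["mtx"]@(p["R"]@np.asarray(X)+p["t"]);return q[:2]/q[2]
def blob(m,near,r):
    n,l,s,c=cv2.connectedComponentsWithStats(m.astype(np.uint8))
    k=[i for i in range(1,n) if np.hypot(*(c[i]-near))<r]
    k=max(k,key=lambda i:s[i,4]);return c[k],s[k]
def red(i): i=i.astype(int);return (i[...,0]>110)&(i[...,1]<60)&(i[...,2]<60)
def black(i): return i.max(2)<45
def tri(p1,u1,p2,u2):
    a,d=ray(p1,u1);b,e=ray(p2,u2);s=np.linalg.lstsq(np.c_[d,-e],b-a,rcond=None)[0]
    A=a+d*s[0];B=b+e*s[1];return (A+B)/2,np.linalg.norm(A-B)
E
python3 - <<'E'
from h import *
P={n:camera_params(n) for n in("top","scene")}
I={n:cv2.imread(f"pics/{n}0.png")[:,:,::-1] for n in P}
t=I["top"];s=I["scene"]
rt=blob(red(t),(222,198),10);rs=blob(red(s),(287,181),10);bt=blob(black(t),(263,211),6);bs=blob(black(s),(263,158),8)
print(rt,rs,bt,bs)
print(tri(P["top"],rt[0],P["scene"],rs[0]),tri(P["top"],bt[0],P["scene"],bs[0]))
D=onz(P["top"],bt[0],.158);T=onz(P["top"],rt[0],.15);v=T-D;print(D,T,np.hypot(*v[:2]),np.degrees(np.arctan2(v[1],v[0])))
a=cv2.resize(t[160:265,180:345],None,fx=4,fy=4,interpolation=2);b=cv2.resize(s[140:240,210:335],None,fx=4,fy=4,interpolation=2)
cv2.imwrite("pics/c.png",cv2.resize(a,(660,420))[:,:,::-1])
# beam outline (dark green) in top
g=t.astype(int);m=(g[...,1]>g[...,0]+8)&(g[...,1]>20);print(blob(m,(250,208),25))
n,l,st,c=cv2.connectedComponentsWithStats(m.astype(np.uint8));k=1+st[1:,4].argmax()
r=cv2.minAreaRect(np.argwhere(l==k)[:,::-1].astype(np.float32));print(r)
q=cv2.boxPoints(r);print([onz(P["top"],x,.125).round(4) for x in q])
E
```

```text
(array([221.76666667, 197.93333333]), array([220, 194,   5,   9,  30], dtype=int32)) (array([287.01666667, 180.26666667]), array([283, 176,   8,  11,  60], dtype=int32)) (array([262.2875, 212.125 ]), array([255, 204,  16,  16,  80], dtype=int32)) (array([269.72727273, 162.        ]), array([268, 157,   3,  11,  11], dtype=int32))
(array([0.58267695, 0.06872303, 0.1398899 ]), np.float64(0.00013021150635695593)) (array([ 0.54407522, -0.02371737,  0.13881977]), np.float64(0.014784511795090443))
[ 0.5465229 -0.0288509  0.158    ] [0.58137337 0.06825767 0.15      ] 0.1031728148157317 70.25787940642007
(array([251.27309237, 209.90281124]), array([ 195,  179,  112,   63, 2490], dtype=int32))
((249.97520446777344, 210.4859619140625), (109.74041748046875, 33.52217102050781), 18.23249053955078)
[array([0.5564, 0.1409, 0.125 ]), array([0.636 , 0.1166, 0.125 ]), array([ 0.5505, -0.142 ,  0.125 ]), array([ 0.4728, -0.1145,  0.125 ])]
```

View pics/c.png

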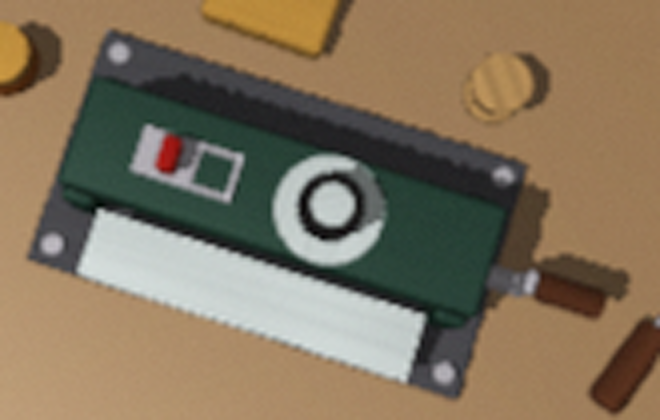

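The crop shows the dial as a black ring with a white cap at about (331,206), and the tab at (170,153). The beam is tilted about 17°. I'm moving above the machine to refine this with the wrist camera.

carry_out --commands '[[[0.65,-0.57,-0.125,0,0,0],[0.65,-0.57,-0.125,0,0,0],[0.65,-0.57,-0.125,0,0,0],[0.65,-0.57,-0.125,0,0,0],[0.65,-0.57,-0.125,0,0,0],[0.65,-0.57,-0.125,0,0,0],[0.65,-0.57,-0.125,0,0,0],[0.65,-0.57,-0.125,0,0,0],[0.65,-0.57,-0.125,0,0,0],[0.65,-0.57,-0.125,0,0,0],[0.65,-0.57,-0.125,0,0,0],[0.65,-0.57,-0.125,0,0,0],[0.65,-0.57,-0.125,0,0,0],[0.65,-0.57,-0.125,0,0,0],[0.65,-0.57,-0.125,0,0,0],[0.65,-0.57,-0.125,0,0,0],[0.65,-0.57,-0.125,0,0,0],[0.65,-0.57,-0.125,0,0,0],[0.65,-0.57,-0.125,0,0,0],[0.65,-0.57,-0.125,0,0,0]]]' --hand -1

```text
clock: 1.77
position: [0.5466, -0.0262, 0.3314]
ee_rot: [0.991, 0.131, -0.0, 0.0]
ft_force: [0.9, -1.2, -0.2]
grip_width: 0.998
grasp_force: 0.0
```

carry_out --commands '[[[0,0,0,0,0,-1],[0,0,0,0,0,-1],[0,0,0,0,0,-1],[0,0,0,0,0,-1],[0,0,0,0,0,-1],[0,0,0,0,0,-1],[0,0,0,0,0,-1],[0,0,0,0,0,-1],[0,0,0,0,0,-1],[0,0,0,0,0,-0.5],[0,0,0,0,0,0],[0,0,0,0,0,0],[0,0,0,0,0,0]]]'

```text
clock: 2.85
position: [0.546, -0.0276, 0.3311]
ee_rot: [0.809, 0.588, -0.0, -0.0]
ft_force: [-0.3, -0.8, -0.1]
grip_width: 0.999
grasp_force: 0.0
```

Run:
```python
from h import *
o=get_obs();print(o["clock"],o["position"],o["ee_rot"],o["joint_pos"],o["ft_force"],o["torque"])
p=camera_params("wrist");i=camera("wrist");print(p)
np.savez("w1.npz",img=i,**p)
cv2.imwrite("pics/w1.png",i[:,:,::-1])
print(proj(p,[.5455,-.03,.158]),proj(p,[.581,.068,.15]))
```

```text
2.85 [ 0.54599118 -0.02759611  0.33112386] [ 8.09059001e-01  5.87727406e-01 -1.53700337e-04 -7.69426850e-05] [ 0.62601692  0.19546181 -0.76215174  1.47152646  0.13464366  1.52854931
 -0.4466072 ] [-0.32174366 -0.82698344 -0.10020002] [-0.02360048 -0.00834889  0.02493314]
{'mtx': array([[273.83690709,   0.        , 253.49971996],
       [  0.        , 273.83690709, 187.73857008],
       [  0.        ,   0.        ,   1.        ]]), 'R': array([[ 9.51162777e-01, -3.08689330e-01, -5.18711838e-04],
       [-2.97391829e-01, -9.16799713e-01,  2.66526521e-01],
       [-8.27494479e-02, -2.53355845e-01, -9.63827446e-01]]), 't': array([-0.52746741,  0.07534466,  0.51216455])}
[253.98447025 173.0694538 ] [257.20434647  79.20981891]
```

View pics/w1.png

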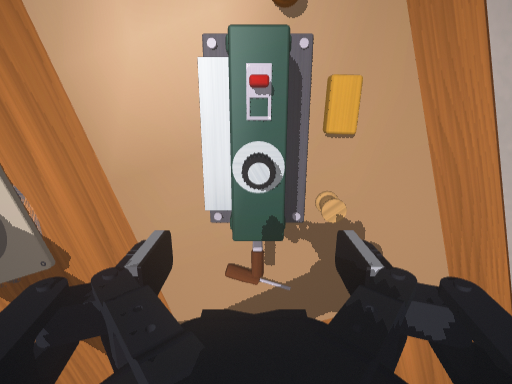

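The wrist view shows the dial cap near (259,173), the red tab near (259,80) and the beam almost vertical. I'll refine from these.

Run:
```python
from h import *
p=dict(np.load("w1.npz"));i=p["img"]; pt=camera_params("top");t=cv2.imread("pics/top0.png")[:,:,::-1]
w=i.min(2)>150
c=blob(w&(np.hypot(*(np.indices(w.shape)[::-1]-np.array([259,173])[:,None,None]))<14),(259,173),6)
w2=t.min(2)>140
c2=blob(w2&(np.hypot(*(np.indices(w2.shape)[::-1]-np.array([262.7,211.5])[:,None,None]))<6.5),(262.7,211.5),4)
r=blob(red(i),(259,79),8);r2=blob(red(t),(222,198),8)
print(c,c2,r)
print("dial cap",tri(p,c[0],pt,c2[0]),onz(p,c[0],.161))
print("tab",tri(p,r[0],pt,r2[0]),onz(p,r[0],.149))
# skirt (white ring incl. dial) ellipse centre
g=i.astype(int);m=(g[...,1]>g[...,0]+8)&(g[...,1]>g[...,2]);
n,l,s,cc=cv2.connectedComponentsWithStats(m.astype(np.uint8));k=1+s[1:,4].argmax()
cn=max(cv2.findContours((l==k).astype(np.uint8),cv2.RETR_EXTERNAL,cv2.CHAIN_APPROX_NONE)[0],key=len)
q=cv2.boxPoints(cv2.minAreaRect(cn));Q=np.array([onz(p,x,.125) for x in q]);print(q,Q.round(4))
# edges of the beam by row
pts=[[],[]]
for v in range(40,235,5):
    u=np.where(l[v]==k)[0]
    for a,x in zip(pts,(u.min(),u.max())): a.append(onz(p,(x,v),.125)[:2])
for a in pts:
    vx,vy,x,y=cv2.fitLine(np.float32(a),cv2.DIST_HUBER,0,.001,.001).ravel();print("edge",np.degrees(np.arctan2(vy,vx)),x,y)
    n=np.array([-vy,vx]);print("dist dial",(onz(p,c[0],.161)[:2]-[x,y])@n)
```

```text
(array([258.43582888, 173.05882353]), array([248, 163,  22,  21, 374], dtype=int32)) (array([262.54216867, 210.71084337]), array([258, 206,  10,  10,  83], dtype=int32)) (array([258.87 ,  80.025]), array([250,  75,  19,  11, 200], dtype=int32))
dial cap (array([ 0.55008513, -0.02979946,  0.16346963]), np.float64(0.0018472075123611529)) [ 0.55064026 -0.03096131  0.161     ]
tab (array([0.58371555, 0.06893552, 0.12959306]), np.float64(0.0008534226877329818)) [0.58254259 0.06672475 0.149     ]
[[226.  25.]
 [290.  25.]
 [290. 240.]
 [226. 240.]] [[ 0.566   0.1361  0.125 ]
 [ 0.635   0.1137  0.125 ]
 [ 0.5616 -0.1431  0.125 ]
 [ 0.4768 -0.1156  0.125 ]]
edge 72.11343 0.5312816 0.02215128
dist dial -0.03473565406190227
edge 72.01017 0.5936375 -0.010483291
dist dial 0.03457059097563041
```

The machine's y axis is at 72.0° and the dial axis is at (0.550, -0.030). That centres it on the beam, 103 mm from the tab, as specified. I'll descend over the dial now.

carry_out --commands '[[[-0.025,0.11,0.5,0,0,0],[0,0,0.5,0,0,0],[0,0,0.5,0,0,0],[0,0,0.5,0,0,0],[0,0,0.5,0,0,0],[0,0,0.5,0,0,0],[0,0,0.5,0,0,0],[0,0,0.5,0,0,0],[0,0,0.5,0,0,0],[0,0,0.25,0,0,0],[0,0,0.25,0,0,0],[0,0,0,0,0,0],[0,0,0,0,0,0]]]'

```text
clock: 3.98
position: [0.5502, -0.0299, 0.1316]
ee_rot: [0.809, 0.588, 0.0, 0.0]
ft_force: [-0.1, -0.3, 0.2]
grip_width: 0.996
grasp_force: 0.0
```

carry_out --commands '[[[0,0,0,0,0,0],[0,0,0,0,0,0],[0,0,0,0,0,0],[0,0,0,0,0,0],[0,0,0,0,0,0],[0,0,0,0,0,0],[0,0,0,0,0,0],[0,0,0,0,0,0],[0,0,0,0,0,0],[0,0,0,0,0,0],[0,0,0,0,0,0],[0,0,0,0,0,0]]]' --hand 1 --force 40

```text
clock: 4.98
position: [0.5512, -0.0302, 0.1324]
ee_rot: [0.809, 0.588, 0.001, 0.001]
ft_force: [4.4, -2.8, 6.0]
grip_width: 0.443
grasp_force: 41.1
```

```bash
cat > s.py <<'E'
from h import *
o=get_obs();q=o["ee_rot"]
print(o["clock"],o["position"].round(4),"yaw",np.degrees(2*np.arctan2(q[1],q[0])).round(2),"F",o["ft_force"].round(2),"M",o["torque"].round(3),"grip",o["grip_width"],o["grasp_force"],"j7",o["joint_pos"][6].round(3))
E
python3 s.py
```

```text
4.9833 [ 0.5512 -0.0302  0.1324] yaw 72.09 F [ 4.45 -2.84  6.02] M [-0.265 -0.76  -0.095] grip 0.44301433600018336 41.094186902046204 j7 -0.526
```

carry_out --commands '[[[0,0,0,0,0,-0.5],[0,0,0,0,0,-0.5],[0,0,0,0,0,-0.5],[0,0,0,0,0,0],[0,0,0,0,0,0],[0,0,0,0,0,0]]]'

```text
clock: 5.48
position: [0.5511, -0.0302, 0.1324]
ee_rot: [0.76, 0.65, 0.001, 0.001]
ft_force: [3.1, -0.1, 6.6]
grip_width: 0.442
grasp_force: 41.4
```

```bash
python3 s.py
```

```text
5.4833 [ 0.5511 -0.0302  0.1324] yaw 81.09 F [ 3.12 -0.08  6.56] M [-0.296 -0.692  0.027] grip 0.44179319181534227 41.358402371406555 j7 -0.377
```

carry_out --commands '[[[0,0,0,0,0,-0.5],[0,0,0,0,0,-0.5],[0,0,0,0,0,-0.5],[0,0,0,0,0,-0.3],[0,0,0,0,0,0],[0,0,0,0,0,0],[0,0,0,0,0,0]]]'

```text
clock: 6.07
position: [0.5511, -0.0302, 0.1324]
ee_rot: [0.695, 0.719, 0.001, 0.001]
ft_force: [3.8, -1.2, 7.4]
grip_width: 0.443
grasp_force: 41.4
```

```bash
python3 s.py
```

```text
6.0667 [ 0.5511 -0.0302  0.1324] yaw 91.9 F [ 3.77 -1.21  7.35] M [-0.314 -0.622 -0.018] grip 0.44324205939429523 41.373170614242554 j7 -0.199
```

carry_out --commands '[[[0,0,0,0,0,-0.6],[0,0,0,0,0,0],[0,0,0,0,0,0]]]'

```text
clock: 6.32
position: [0.551, -0.0301, 0.1324]
ee_rot: [0.672, 0.74, 0.001, 0.001]
ft_force: [3.1, -0.7, 7.3]
grip_width: 0.447
grasp_force: 41.4
```

```bash
python3 s.py
```

```text
6.3167 [ 0.551  -0.0301  0.1324] yaw 95.5 F [ 3.07 -0.7   7.34] M [-0.227 -0.587 -0.133] grip 0.4471781115285565 41.42274856567383 j7 -0.139
```

carry_out --commands '[[[0,0,0,0,0,-0.6],[0,0,0,0,0,0],[0,0,0,0,0,0]]]'

```text
clock: 6.57
position: [0.551, -0.0302, 0.1324]
ee_rot: [0.649, 0.761, 0.001, 0.001]
ft_force: [2.8, -1.6, 6.8]
grip_width: 0.443
grasp_force: 41.4
```

```bash
python3 s.py
```

```text
6.5667 [ 0.551  -0.0302  0.1324] yaw 99.11 F [ 2.8  -1.61  6.82] M [-0.252 -0.489 -0.093] grip 0.44307321951485573 41.417527198791504 j7 -0.08
```

carry_out --commands '[[[0,0,0,0,0,-0.6],[0,0,0,0,0,0],[0,0,0,0,0,0]]]'

```text
clock: 6.82
position: [0.551, -0.0302, 0.1324]
ee_rot: [0.624, 0.781, 0.001, 0.001]
ft_force: [2.5, -1.8, 6.7]
grip_width: 0.445
grasp_force: 41.4
```

```bash
python3 s.py
```

```text
6.8167 [ 0.551  -0.0302  0.1324] yaw 102.72 F [ 2.51 -1.81  6.73] M [-0.281 -0.558  0.041] grip 0.44518766929133025 41.424633264541626 j7 -0.021
```

carry_out --commands '[[[0,0,0,0,0,-0.6],[0,0,0,0,0,0],[0,0,0,0,0,0]]]'

```text
clock: 7.07
position: [0.551, -0.0302, 0.1324]
ee_rot: [0.6, 0.8, 0.0, 0.001]
ft_force: [1.2, -1.7, 7.4]
grip_width: 0.441
grasp_force: 41.4
```

```bash
python3 s.py
```

```text
7.0667 [ 0.551  -0.0302  0.1324] yaw 106.33 F [ 1.22 -1.74  7.45] M [-0.271 -0.526  0.108] grip 0.4409739022382181 41.4435213804245 j7 0.038
```

carry_out --commands '[[[0,0,0,0,0,-0.5],[0,0,0,0,0,-0.45],[0,0,0,0,0,0],[0,0,0,0,0,0]]]'

```text
clock: 7.4
position: [0.551, -0.0302, 0.1324]
ee_rot: [0.559, 0.829, 0.0, 0.001]
ft_force: [1.5, -1.8, 7.4]
grip_width: 0.444
grasp_force: 41.5
```

```bash
python3 s.py
```

```text
7.4 [ 0.551  -0.0302  0.1324] yaw 112.01 F [ 1.53 -1.8   7.44] M [-0.378 -0.454  0.023] grip 0.44437033105848234 41.453529596328735 j7 0.132
```

carry_out --commands '[[[0,0,0,0,0,-0.5],[0,0,0,0,0,0],[0,0,0,0,0,0]]]'

```text
clock: 7.65
position: [0.5509, -0.0302, 0.1324]
ee_rot: [0.537, 0.843, 0.0, 0.001]
ft_force: [1.6, -1.3, 7.2]
grip_width: 0.446
grasp_force: 41.5
```

```bash
python3 s.py
```

```text
7.65 [ 0.5509 -0.0302  0.1324] yaw 115.0 F [ 1.64 -1.3   7.24] M [-0.286 -0.369 -0.14 ] grip 0.44556266754472224 41.49645924568176 j7 0.18
```

carry_out --commands '[[[0,0,0,0,0,-0.4],[0,0,0,0,0,0],[0,0,0,0,0,0]]]'

```text
clock: 7.9
position: [0.5509, -0.0302, 0.1324]
ee_rot: [0.52, 0.854, 0.0, 0.001]
ft_force: [2.4, -1.8, 7.7]
grip_width: 0.443
grasp_force: 41.5
```

```bash
python3 s.py
```

```text
7.9 [ 0.5509 -0.0302  0.1324] yaw 117.4 F [ 2.37 -1.82  7.72] M [-0.296 -0.345 -0.104] grip 0.44271472104813137 41.48826062679291 j7 0.22
```

carry_out --commands '[[[0,0,0,0,0,-0.5],[0,0,0,0,0,-0.5],[0,0,0,0,0,-0.5],[0,0,0,0,0,-0.5],[0,0,0,0,0,-0.4],[0,0,0,0,0,0],[0,0,0,0,0,0]]]'

```text
clock: 8.48
position: [0.5509, -0.0302, 0.1324]
ee_rot: [0.408, 0.913, 0.0, 0.001]
ft_force: [1.5, -1.7, 8.1]
grip_width: 0.442
grasp_force: 41.5
```

```bash
python3 s.py
```

```text
8.4833 [ 0.5509 -0.0302  0.1324] yaw 131.81 F [ 1.46 -1.69  8.15] M [-0.344 -0.351  0.105] grip 0.44157421024833116 41.532626152038574 j7 0.454
```

carry_out --commands '[[[0,0,0,0,0,-0.5],[0,0,0,0,0,0],[0,0,0,0,0,0]]]'

```text
clock: 8.73
position: [0.5509, -0.0302, 0.1324]
ee_rot: [0.384, 0.923, 0.0, 0.001]
ft_force: [2.3, -1.2, 8.0]
grip_width: 0.442
grasp_force: 41.5
```

```bash
python3 s.py
```

```text
8.7333 [ 0.5509 -0.0302  0.1324] yaw 134.78 F [ 2.25 -1.25  7.98] M [-0.368 -0.286 -0.3  ] grip 0.44234614942196954 41.539186835289 j7 0.502
```

carry_out --commands '[[[0,0,0,0,0,-0.3],[0,0,0,0,0,0],[0,0,0,0,0,0]]]'

```text
clock: 8.98
position: [0.5508, -0.0303, 0.1324]
ee_rot: [0.37, 0.929, 0.0, 0.001]
ft_force: [1.2, -2.1, 8.5]
grip_width: 0.444
grasp_force: 41.5
```

```bash
python3 s.py;python3 s.py
```

```text
8.9833 [ 0.5508 -0.0303  0.1324] yaw 136.57 F [ 1.21 -2.12  8.51] M [-0.402 -0.234 -0.295] grip 0.44396335160553885 41.49383783340454 j7 0.531
8.9833 [ 0.5508 -0.0303  0.1324] yaw 136.57 F [ 1.21 -2.12  8.51] M [-0.402 -0.234 -0.295] grip 0.44396335160553885 41.49383783340454 j7 0.531
```

carry_out --commands '[[[0,0,0,0,0,0],[0,0,0,0,0,0],[0,0,0,0,0,-0.25],[0,0,0,0,0,0],[0,0,0,0,0,0]]]' --force 70

```text
clock: 9.4
position: [0.5508, -0.0303, 0.1325]
ee_rot: [0.358, 0.934, -0.0, 0.001]
ft_force: [1.2, -1.0, 9.0]
grip_width: 0.437
grasp_force: 68.9
```

```bash
python3 s.py
```

```text
9.4 [ 0.5508 -0.0303  0.1325] yaw 138.07 F [ 1.2  -1.03  9.03] M [-0.484 -0.083 -0.275] grip 0.43685289580603315 68.92433166503906 j7 0.556
```

carry_out --commands '[[[0,0,0,0,0,0.25],[0,0,0,0,0,0.25],[0,0,0,0,0,0.25],[0,0,0,0,0,0],[0,0,0,0,0,0]]]'

```text
clock: 9.82
position: [0.5508, -0.0303, 0.1325]
ee_rot: [0.394, 0.919, -0.0, 0.001]
ft_force: [0.9, -1.8, 9.5]
grip_width: 0.437
grasp_force: 69.0
```

```bash
python3 s.py
```

```text
9.8167 [ 0.5508 -0.0303  0.1325] yaw 133.56 F [ 0.88 -1.76  9.48] M [-0.36  -0.106 -0.227] grip 0.43682037930184486 68.9625084400177 j7 0.482
```

carry_out --commands '[[[0,0,0,0,0,0],[0,0,0,0,0,0],[0,0,0,0,0,0],[0,0,0,0,0,0]]]' --hand -0.5

```text
clock: 10.15
position: [0.5495, -0.0298, 0.1309]
ee_rot: [0.394, 0.919, -0.0, -0.0]
ft_force: [-0.4, -0.1, -0.3]
grip_width: 0.749
grasp_force: 0.0
```

```bash
python3 s.py
```

```text
10.15 [ 0.5495 -0.0298  0.1309] yaw 133.63 F [-0.41 -0.14 -0.28] M [-0.011  0.032  0.025] grip 0.7485362073796566 0.0 j7 0.483
```

carry_out --commands '[[[0,0,0,0,0,0.35],[0,0,0,0,0,0],[0,0,0,0,0,0],[0,0,0,0,0,0]]]'

```text
clock: 10.48
position: [0.5499, -0.0298, 0.1312]
ee_rot: [0.41, 0.912, -0.0, -0.0]
ft_force: [0.6, 0.1, -0.3]
grip_width: 0.752
grasp_force: 0.0
```

carry_out --commands '[[[0,0,0,0,0,0],[0,0,0,0,0,0],[0,0,0,0,0,0],[0,0,0,0,0,0],[0,0,0,0,0,0],[0,0,0,0,0,0],[0,0,0,0,0,0],[0,0,0,0,0,0],[0,0,0,0,0,0]]]' --hand 1 --force 60

```text
clock: 11.23
position: [0.5503, -0.0296, 0.1317]
ee_rot: [0.41, 0.912, 0.0, 0.0]
ft_force: [0.8, 0.8, 5.4]
grip_width: 0.44
grasp_force: 60.0
```

```bash
python3 s.py
```

```text
11.2333 [ 0.5503 -0.0296  0.1317] yaw 131.53 F [0.77 0.82 5.4 ] M [ 0.44  -0.016  0.043] grip 0.43984626061133497 59.96658504009247 j7 0.449
```

carry_out --commands '[[[0,0,0,0,0,-0.25],[0,0,0,0,0,-0.25],[0,0,0,0,0,0],[0,0,0,0,0,0]]]'

```text
clock: 11.57
position: [0.5502, -0.0296, 0.1316]
ee_rot: [0.387, 0.922, 0.0, 0.0]
ft_force: [-0.3, 1.4, 5.8]
grip_width: 0.438
grasp_force: 60.0
```

```bash
python3 s.py
```

```text
11.5667 [ 0.5502 -0.0296  0.1316] yaw 134.51 F [-0.29  1.45  5.77] M [ 0.35   0.136 -0.295] grip 0.4378122128315959 59.9680495262146 j7 0.497
```

carry_out --commands '[[[0,0,0,0,0,-0.25],[0,0,0,0,0,0],[0,0,0,0,0,0]]]'

```text
clock: 11.82
position: [0.5502, -0.0297, 0.1316]
ee_rot: [0.375, 0.927, 0.0, 0.0]
ft_force: [-0.5, 2.5, 6.4]
grip_width: 0.44
grasp_force: 60.0
```

```bash
python3 s.py
```

```text
11.8167 [ 0.5502 -0.0297  0.1316] yaw 136.01 F [-0.47  2.45  6.35] M [ 0.318  0.157 -0.254] grip 0.4402156833476448 59.950629472732544 j7 0.522
```

Regripped at rest, the stop shows again: about 0.3 N m, twice the click torque. I'm backing off to the rest angle and checking.

carry_out --commands '[[[0,0,0,0,0,0.25],[0,0,0,0,0,0.25],[0,0,0,0,0,0.25],[0,0,0,0,0,0],[0,0,0,0,0,0]]]'

```text
clock: 12.23
position: [0.5503, -0.0296, 0.1317]
ee_rot: [0.411, 0.912, 0.0, 0.0]
ft_force: [0.2, 1.9, 4.7]
grip_width: 0.438
grasp_force: 59.9
```

```bash
python3 s.py
```

```text
12.2333 [ 0.5503 -0.0296  0.1317] yaw 131.52 F [0.19 1.92 4.74] M [ 0.385 -0.041  0.002] grip 0.4375857580232446 59.93563771247864 j7 0.449
```

carry_out --commands '[[[0,0,0,0,0,0.5],[0,0,0,0,0,0],[0,0,0,0,0,0]]]'

```text
clock: 12.48
position: [0.5503, -0.0296, 0.1317]
ee_rot: [0.434, 0.901, 0.0, 0.0]
ft_force: [1.3, 2.2, 6.3]
grip_width: 0.437
grasp_force: 59.9
```

```bash
python3 s.py
```

```text
12.4833 [ 0.5503 -0.0296  0.1317] yaw 128.61 F [1.31 2.25 6.3 ] M [ 0.428 -0.182  0.157] grip 0.43721536192567784 59.88164305686951 j7 0.401
```

carry_out --commands '[[[0,0,0,0,0,0.5],[0,0,0,0,0,0.5],[0,0,0,0,0,0.5],[0,0,0,0,0,0.5],[0,0,0,0,0,0.5],[0,0,0,0,0,0.333],[0,0,0,0,0,0],[0,0,0,0,0,0]]]'

```text
clock: 13.15
position: [0.5506, -0.0294, 0.1316]
ee_rot: [0.562, 0.827, 0.001, 0.0]
ft_force: [4.6, 3.6, 4.2]
grip_width: 0.44
grasp_force: 59.8
```

```bash
python3 s.py
```

```text
13.15 [ 0.5506 -0.0294  0.1316] yaw 111.66 F [4.61 3.63 4.18] M [ 0.775 -0.817  0.002] grip 0.4395069971333741 59.82484459877014 j7 0.125
```

carry_out --commands '[[[0,0,0,0,0,0.5],[0,0,0,0,0,0.5],[0,0,0,0,0,0.5],[0,0,0,0,0,0.5],[0,0,0,0,0,0.5],[0,0,0,0,0,0.5],[0,0,0,0,0,0.5],[0,0,0,0,0,0.5],[0,0,0,0,0,0.5],[0,0,0,0,0,0.5],[0,0,0,0,0,0.5],[0,0,0,0,0,0.5],[0,0,0,0,0,0.5],[0,0,0,0,0,0.18],[0,0,0,0,0,0],[0,0,0,0,0,0]]]'

```text
clock: 14.48
position: [0.5514, -0.0294, 0.1317]
ee_rot: [0.811, 0.585, 0.002, 0.001]
ft_force: [9.3, 3.9, 0.5]
grip_width: 0.44
grasp_force: 60.1
```

```bash
python3 s.py
```

```text
14.4833 [ 0.5514 -0.0294  0.1317] yaw 71.57 F [9.27 3.91 0.48] M [ 0.868 -1.902  0.015] grip 0.4402660609248773 60.07834732532501 j7 -0.535
```

carry_out --commands '[[[0,0,0,0,0,0.5],[0,0,0,0,0,0.5],[0,0,0,0,0,0.5],[0,0,0,0,0,0.5],[0,0,0,0,0,0.5],[0,0,0,0,0,0.5],[0,0,0,0,0,0.5],[0,0,0,0,0,0.5],[0,0,0,0,0,0.5],[0,0,0,0,0,0.5],[0,0,0,0,0,0.5],[0,0,0,0,0,0.5],[0,0,0,0,0,0.5],[0,0,0,0,0,0.5],[0,0,0,0,0,0.5],[0,0,0,0,0,0.5],[0,0,0,0,0,0.5],[0,0,0,0,0,0.5],[0,0,0,0,0,0.5],[0,0,0,0,0,0.5]]]'

```text
clock: 16.15
position: [0.5523, -0.0303, 0.1317]
ee_rot: [0.995, 0.099, 0.003, 0.0]
ft_force: [13.9, 0.2, -3.1]
grip_width: 0.44
grasp_force: 60.4
```

carry_out --commands '[[[0,0,0,0,0,0],[0,0,0,0,0,0],[0,0,0,0,0,0]]]'

```text
clock: 16.4
position: [0.5523, -0.0303, 0.1317]
ee_rot: [0.995, 0.1, 0.003, 0.0]
ft_force: [13.5, 1.0, -3.1]
grip_width: 0.441
grasp_force: 60.5
```

```bash
python3 s.py
```

```text
16.4 [ 0.5523 -0.0303  0.1317] yaw 11.53 F [13.53  1.   -3.06] M [ 0.303 -2.926  0.012] grip 0.4410738386431627 60.45090973377228 j7 -1.534
```

carry_out --commands '[[[0,0,0,0,0,0],[0,0,0,0,0,0],[0,0,0,0,0,0],[0,0,0,0,0,0],[0,0,0,0,0,0],[0,0,0,0,0,0],[0,0,-0.25,0,0,0],[0,0,-0.5,0,0,0],[0,0,-0.5,0,0,0],[0,0,-0.5,0,0,0],[0,0,-0.5,0,0,0],[0,0,-0.25,0,0,0]]]' --hand -1

```text
clock: 17.4
position: [0.5508, -0.0297, 0.2346]
ee_rot: [0.995, 0.1, 0.002, 0.0]
ft_force: [1.2, -0.4, 0.6]
grip_width: 0.998
grasp_force: 0.0
```

carry_out --commands '[[[0,0,0,0,0,-1],[0,0,0,0,0,-1],[0,0,0,0,0,-1],[0,0,0,0,0,-1],[0,0,0,0,0,-1],[0,0,0,0,0,-1],[0,0,0,0,0,-1],[0,0,0,0,0,-1],[0,0,0,0,0,-1],[0,0,0,0,0,-1],[0.7,0,0,0,0,-0.08],[0.7,0,0,0,0,0],[0.7,0,0,0,0,0],[0.7,0,0,0,0,0],[0.7,0,0,0,0,0],[0,0,0,0,0,0],[0,0,0,0,0,0],[0,0,0,0,0,0]]]' --hand 1 --force 20

```text
clock: 18.9
position: [0.5936, 0.1027, 0.2311]
ee_rot: [0.809, 0.587, -0.0, 0.0]
ft_force: [-0.3, -0.4, 0.2]
grip_width: 0.002
grasp_force: 0.0
```

```bash
python3 s.py
python3 - <<'E'
from h import *
o=get_obs();d=np.array([.55,-.03]);u=np.array([np.cos(np.radians(72)),np.sin(np.radians(72))]);v=o["position"][:2]-d
print("along",v@u,"across(tool y)",v@[u[1],-u[0]])
p=camera_params("wrist");i=camera("wrist");cv2.imwrite("pics/w2.png",i[:,:,::-1])
E
```

```text
18.9 [0.5936 0.1027 0.2311] yaw 71.91 F [-0.29 -0.43  0.17] M [-0.02  -0.05   0.017] grip 0.0022736074719200187 0.0 j7 -0.742
along 0.1396339718513233 across(tool y) 0.000438511250911787
```

View pics/w2.png

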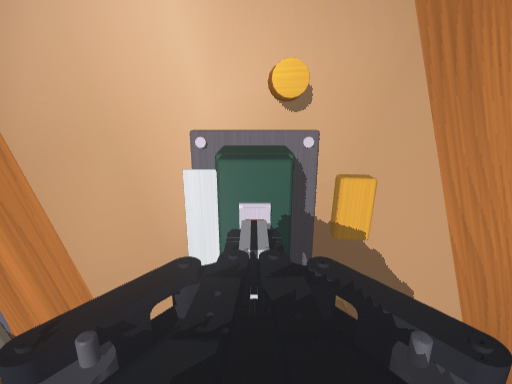

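The view shows the shut fingers on the beam's centre line, just beyond the slide plate near (255,215). Descending now, then pushing towards the dial.

carry_out --commands '[[[0,0,0.5,0,0,0],[0,0,0.5,0,0,0],[0,0,0.5,0,0,0],[0,0,0.5,0,0,0],[0,0,0.25,0,0,0],[0,0,0.2,0,0,0],[0,0,0,0,0,0],[0,0,0,0,0,0]]]'

```text
clock: 19.62
position: [0.594, 0.1028, 0.1339]
ee_rot: [0.81, 0.587, 0.0, 0.0]
ft_force: [-0.1, 0.4, 1.0]
grip_width: 0.004
grasp_force: 0.0
```

```bash
cat >> s.py <<'E'
u=np.array([.309,.951]);print("along",((o["position"][:2]-[.55,-.03])@u).round(4),"Falong",(o["ft_force"][:2]@u).round(2))
E
python3 s.py
```

```text
19.6167 [0.594  0.1028 0.1339] yaw 71.88 F [-0.1   0.41  1.01] M [-0.011  0.036 -0.058] grip 0.003525975089331796 0.0 j7 -0.785
along 0.1399 Falong 0.36
```

carry_out --commands '[[[-0.1,0,0,0,0,0],[-0.1,0,0,0,0,0],[-0.1,0,0,0,0,0],[-0.1,0,0,0,0,0],[0,0,0,0,0,0],[0,0,0,0,0,0]]]'

```text
clock: 20.12
position: [0.5887, 0.0874, 0.1335]
ee_rot: [0.81, 0.587, 0.0, 0.0]
ft_force: [-0.6, 0.2, 0.4]
grip_width: -0.0
grasp_force: 0.0
```

```bash
python3 s.py
```

```text
20.1167 [0.5887 0.0874 0.1335] yaw 71.88 F [-0.64  0.17  0.41] M [ 0.053 -0.013  0.015] grip -0.0003681638678111914 0.0 j7 -0.758
along 0.1236 Falong -0.04
```

carry_out --commands '[[[-0.03,0,0,0,0,0],[-0.03,0,0,0,0,0],[-0.03,0,0,0,0,0],[-0.03,0,0,0,0,0],[-0.03,0,0,0,0,0],[0,0,0,0,0,0],[0,0,0,0,0,0]]]'

```text
clock: 20.7
position: [0.5868, 0.0825, 0.1333]
ee_rot: [0.809, 0.587, 0.0, -0.0]
ft_force: [1.1, 2.2, -0.3]
grip_width: 0.002
grasp_force: 1.0
```

```bash
python3 s.py
```

```text
20.7 [0.5868 0.0825 0.1333] yaw 71.93 F [ 1.06  2.21 -0.3 ] M [ 0.355 -0.213  0.009] grip 0.002341423352753899 1.042615044862032 j7 -0.747
along 0.1183 Falong 2.43
```

carry_out --commands '[[[-0.025,0,0,0,0,0],[-0.025,0,0,0,0,0],[-0.025,0,0,0,0,0],[-0.025,0,0,0,0,0],[-0.025,0,0,0,0,0],[-0.025,0,0,0,0,0],[0,0,0,0,0,0],[0,0,0,0,0,0]]]'

```text
clock: 21.37
position: [0.5848, 0.0762, 0.1333]
ee_rot: [0.81, 0.587, -0.0, 0.0]
ft_force: [-1.0, 1.8, -0.2]
grip_width: -0.0
grasp_force: 0.6
```

```bash
python3 s.py
```

```text
21.3667 [0.5848 0.0762 0.1333] yaw 71.9 F [-0.97  1.75 -0.17] M [0.276 0.027 0.034] grip -0.0003061427087234199 0.5863164318725467 j7 -0.736
along 0.1118 Falong 1.37
```

Still moving freely. About 6 mm to go, in small steps.

carry_out --commands '[[[-0.025,0,0,0,0,0],[-0.025,0,0,0,0,0],[-0.025,0,0,0,0,0],[-0.025,0,0,0,0,0],[0,0,0,0,0,0],[0,0,0,0,0,0]]]'

```text
clock: 21.87
position: [0.5836, 0.0724, 0.1333]
ee_rot: [0.81, 0.587, -0.0, 0.0]
ft_force: [-0.0, 1.1, 0.0]
grip_width: -0.0
grasp_force: 0.7
```

```bash
python3 s.py
```

```text
21.8667 [0.5836 0.0724 0.1333] yaw 71.9 F [-0.03  1.05  0.  ] M [0.37  0.02  0.037] grip -0.00022705272995711325 0.6578891957178712 j7 -0.729
along 0.1078 Falong 0.99
```

carry_out --commands '[[[-0.025,0,0,0,0,0],[0,0,0,0,0,0],[0,0,0,0,0,0]]]'

```text
clock: 22.12
position: [0.5834, 0.0716, 0.1333]
ee_rot: [0.809, 0.587, -0.0, 0.0]
ft_force: [-0.4, 2.3, -0.2]
grip_width: -0.001
grasp_force: 0.9
```

```bash
python3 s.py
```

```text
22.1167 [0.5834 0.0716 0.1333] yaw 71.91 F [-0.44  2.26 -0.19] M [0.382 0.018 0.048] grip -0.000814258231946248 0.8663379494100809 j7 -0.727
along 0.107 Falong 2.02
```

carry_out --commands '[[[-0.025,0,0,0,0,0],[0,0,0,0,0,0],[0,0,0,0,0,0]]]'

```text
clock: 22.37
position: [0.5831, 0.0707, 0.1333]
ee_rot: [0.809, 0.587, -0.0, 0.0]
ft_force: [-0.3, 1.3, 0.2]
grip_width: 0.002
grasp_force: 1.0
```

```bash
python3 s.py
```

```text
22.3667 [0.5831 0.0707 0.1333] yaw 71.91 F [-0.27  1.28  0.21] M [ 0.419 -0.01   0.04 ] grip 0.001938467379458793 0.9530351869761944 j7 -0.725
along 0.106 Falong 1.13
```

carry_out --commands '[[[-0.02,0,0,0,0,0],[0,0,0,0,0,0],[0,0,0,0,0,0]]]'

```text
clock: 22.62
position: [0.583, 0.0704, 0.1334]
ee_rot: [0.809, 0.587, 0.0, -0.0]
ft_force: [1.2, 4.0, -1.4]
grip_width: -0.001
grasp_force: 2.4
```

```bash
python3 s.py
```

```text
22.6167 [0.583  0.0704 0.1334] yaw 71.94 F [ 1.19  3.97 -1.35] M [ 0.958 -0.34  -0.006] grip -0.0011902321437910924 2.3550741747021675 j7 -0.724
along 0.1057 Falong 4.15
```

carry_out --commands '[[[-0.025,0,0,0,0,0],[0,0,0,0,0,0],[0,0,0,0,0,0]]]'

```text
clock: 22.87
position: [0.5829, 0.0705, 0.1335]
ee_rot: [0.809, 0.588, 0.001, -0.0]
ft_force: [3.0, 7.1, -3.7]
grip_width: -0.002
grasp_force: 4.0
```

```bash
python3 s.py
```

```text
22.8667 [0.5829 0.0705 0.1335] yaw 71.98 F [ 3.04  7.1  -3.68] M [ 1.61  -0.71   0.004] grip -0.0018750401397754134 3.97603377699852 j7 -0.722
along 0.1057 Falong 7.69
```

carry_out --commands '[[[-0.015,0,0,0,0,0],[0,0,0,0,0,0],[0,0,0,0,0,0]]]'

```text
clock: 23.12
position: [0.5829, 0.0705, 0.1335]
ee_rot: [0.809, 0.588, 0.001, -0.0]
ft_force: [4.7, 8.8, -3.0]
grip_width: 0.005
grasp_force: 4.9
```

```bash
python3 s.py
```

```text
23.1167 [0.5829 0.0705 0.1335] yaw 72.01 F [ 4.73  8.81 -3.  ] M [ 1.909 -0.976 -0.02 ] grip 0.005486369876853314 4.916517287492752 j7 -0.721
along 0.1057 Falong 9.84
```

The slide is hard against its end after about 14 mm of travel. I'll back off, rise, move away and check.

carry_out --commands '[[[0.15,0,0,0,0,0],[0.3,0,0,0,0,0],[0,0,-0.3,0,0,0],[0,0,-0.6,0,0,0],[0,0,-0.8,0,0,0],[0,0,-0.8,0,0,0],[-0.8,0,-0.6,0,0,0],[-0.8,0,-0.5,0,0,0],[-0.8,0,-0.4,0,0,0],[-0.8,0,0,0,0,0],[-0.8,0,0,0,0,0],[0,0,0,0,0,0],[0,0,0,0,0,0],[0,0,0,0,0,0]]]'

```text
clock: 24.28
position: [0.5383, -0.0659, 0.294]
ee_rot: [0.809, 0.587, 0.0, 0.0]
ft_force: [0.3, 0.6, -0.8]
grip_width: 0.003
grasp_force: 0.0
```

```bash
python3 s.py
python3 - <<'E'
from h import *
p=camera_params("wrist");i=camera("wrist");cv2.imwrite("pics/w3.png",i[:,:,::-1])
r=blob(red(i),proj(p,[.578,.055,.149]),15);T=onz(p,r[0],.149);print(r[0],T,np.hypot(*(T[:2]-[.5506,-.031])))
E
```

```text
24.2833 [ 0.5383 -0.0659  0.294 ] yaw 71.93 F [ 0.33  0.59 -0.82] M [ 0.045 -0.06   0.027] grip 0.002715182926402222 0.0 j7 -0.365
along -0.0378 Falong 0.67
[254.53429603  47.97833935] [0.57799827 0.05333938 0.149     ] 0.08867804456147865
```

View pics/w3.png

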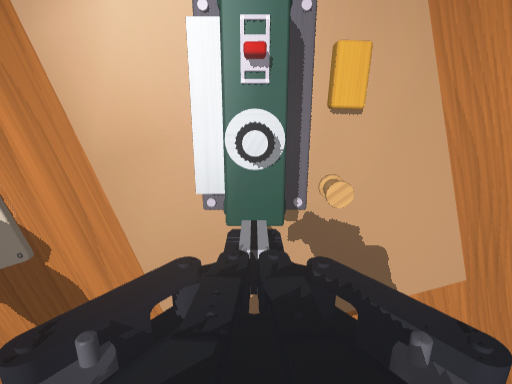

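The red tab at (255,48) now measures 88.7 mm from the dial axis, against 89 mm when home. The spool and weight are undisturbed, and the robot is clear of everything.

```bash
python3 -c "
from workcell import *
print(hand_in())"
```

```text
the job is handed in; nothing more can be done
None
```

The dial was turned gently to its anticlockwise stop and back six clicks, and the red locking slide was then pushed fully home (tab measured 88.7 mm from the dial axis, 89 mm expected); nothing else on the bench was touched, and the job is handed in, with no verdict returned.

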